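# Slide the drip tray home under the filler's bottle rest

## Task

Get the oil filler ready for the next batch: push the shallow metal drip tray along the table and in under the low slatted bottle rest of the filling machine until it is fully home against the stop, lying square between the guide cheeks. Push it gently with the fingertips and keep it flat on the table the whole way, never lifting or tipping it or ramming it. Leave the bottles and the label roll standing where they are.

Things in the scene. Friction and masses are not known exactly. Their poses are not given: they have to be found in the camera images.
- tray: the drip tray: a shallow plain sheet-metal pan lying loose on the table, 180 mm (its x, front to back) by 240 mm (its y, width) by 22 mm high outside, open on top, walls and floor 3 mm thick, 0.4 to 0.6 kg; origin at the centre of its underside, x pointing the way it goes into the machine (front and back walls are alike), z up
- mouth (a point): filling machine, at table level in the middle of the front edge of its bottle rest; x points level into the machine, z up. The tray runs under the rest between two guide cheeks, inner faces at y = +126 and -126 mm (6 mm spare each side), with flared lead-ins reaching out to x = -27 mm, where they are at y = +145 and -145 mm
- rest_front (a point): middle of the front edge of the bottle rest, on its top, 31 mm straight above mouth, same axes. The rest is a slatted steel shelf 320 mm wide from x = 0 to 150 mm, its underside 26 mm above the table (4 mm headroom over the tray). Four filling spouts hang over it at x = 98 mm, tips 238 mm above the table; cabinet and tank behind (from x = 144 mm) are 0.49 m high
- stop (a point): the stop: middle of the foot of the machine's plinth at table level, 150 mm in from mouth along x, same axes. Fully home, the tray's back wall touches it, the tray's centre is 60 mm in from mouth and its front wall still stands 30 mm out of the rest
- bottle_a: oil bottle, tapered amber glass, 57 mm across at the foot, 166 mm high, without cap, standing on the bottle rest under a spout; origin at the centre of its underside, z up. A bystander: leave it standing
- bottle_b: oil bottle, tapered amber glass, 57 mm across at the foot, 166 mm high, without cap, standing on the bottle rest under a spout; origin at the centre of its underside, z up. A bystander: leave it standing
- bottle_c: oil bottle, tapered amber glass, 57 mm across at the foot, 166 mm high, without cap, standing on the bottle rest under a spout; origin at the centre of its underside, z up. A bystander: leave it standing
- bottle_d: oil bottle, tapered amber glass, 57 mm across at the foot, 192 mm high with blue screw cap, standing on the table beside the machine's mouth, on the side away from the robot; origin at the centre of its underside, z up. A bystander: leave it standing
- bottle_e: oil bottle, tapered amber glass, 57 mm across at the foot, 192 mm high with blue screw cap, standing on the table beyond the tray; origin at the centre of its underside, z up. A bystander: leave it standing
- label_roll: roll of blank paper labels, 96 mm across, 55 mm high, standing on its end on the table beside the machine's mouth, on the robot's side; origin at the centre of its underside. A bystander: leave it alone

How it is judged:
On the way:
1. the tray's back part is in under the bottle rest between the cheeks, flat on the table (x of tray in the frame of mouth above -0.06 m and y of tray in the frame of mouth between -0.012 and 0.012 m and angle between tray's own z axis and vertical below 0.06 rad), for 0.1 s.
At the end, for the whole second after the job is handed in: The tray lies still and flat on the table (tilt under 0.03 rad), within 5 mm of the stop at the back, within 10 mm of the middle between the cheeks and square to the machine within 0.08 rad (x of tray in the frame of mouth between 0.055 and 0.066 m and y of tray in the frame of mouth between -0.01 and 0.01 m and angle between the x axis of tray and the x axis of mouth, either way round below 0.08 rad and angle between tray's own z axis and vertical below 0.03 rad and height (world z) of tray below 0.004 m and linear speed of tray below 0.01 m/s); the robot touches nothing.
It fails at once if the tray is lifted: its middle rises more than 8 mm off the table (height (world z) of tray above 0.008 m).
It fails at once if the tray is tipped by more than 0.1 rad (6 degrees) (angle between tray's own z axis and vertical above 0.1 rad).
It fails at once if the tray is rammed: the fingers press on it with more than 60 N (contact force between the fingers and tray above 60 N).
It fails at once if a bottle or the label roll is pushed more than 20 mm or tilted by more than 0.2 rad (distance of any of bottle_a, bottle_b, bottle_c, bottle_d, bottle_e, label_roll from where it was at the start of the episode above 0.02 m or angle between any of bottle_a, bottle_b, bottle_c, bottle_d, bottle_e, label_roll's own z axis and vertical above 0.2 rad).
It also fails if it takes over 64 s, if anything falls off the work surface, if the arm or the gripper's body presses on something with over 40 N, if the wrist force passes 120 N, or if a joint passes its speed limit or range.

## Robot

A 7-joint arm with a two-finger parallel gripper is mounted at the origin on the work surface. World frame = base frame: x ahead of the robot, y to its left, z up, the work surface at z = 0. Lengths are in m, angles in rad, forces in N, time in s.
With the tool pointing down it reaches from about 0.425 to 0.875 m from the base axis. Payload 4.7 kg.
Tool frame: the origin (TCP) lies midway between the tips of the shut fingers; the grasp point (between the pads) lies 19 mm behind it; z points along the fingers, y is the direction in which the jaws open and shut (so a half turn about z gives the same grasp; the last joint's range is limited). The gripper opens to 87 mm and grips with 3 to 60 N. Pads are 19 mm wide; open, the fingers measure 117 mm over their backs; the gripper's body (75 mm by 190 mm) begins 51 mm behind the grasp point.
Start: joints at [0.014, 0.321, -0.07, 1.45, 0.023, 1.371, -0.057], TCP at [0.65, -0, 0.223] pointing down, gripper open.
Joint ranges: [-2.86, 2.86], [-0.3, 2.09], [-1.38, 1.24], [0.06, 2.45], [-1.56, 4.7], [0.09, 2.05], [-2.69, 2.69]. Speed limits (rad/s): [2.57, 2.57, 3.14, 3.14, 3.14, 3.14, 3.14].

## Interface

Orientations are given as a rotation vector (axis times angle).
In Python, from bench import monitor, eyes, order gives the robot as it stands. The module is installed in compiled form; this text tells all that it offers.
- The arm moves only by the shell command python3 -m pendant 'ROWS' [FORCE]. ROWS is JSON, a list of rows, each a list of 3 entries, a list of its own where there are three numbers: the turn, a rotation vector about the tool's x, y, z in degrees, then the shift along the tool's x, y, z in m, then the gripper command: -1 is fully open, 1 is shut, values between are in proportion. In form: [[[rx, ry, rz], [tx, ty, tz], hand], ...]. A call has 1 to 8 rows; each row shifts and turns the commanded pose from where the row before left it, along the tool's axes as they then stand; what a row does not reach is not made up. A row lasts 1/8 s, in which the tool goes at most 62.5 mm and 10.7 degrees, less where a joint would pass 70% of its speed; a pose out of reach is approached as far as the arm can. A call is refused whole if a number of a shift passes 0.0625 or a number of a turn 10.7, either way. A call with a gripper value outside its range is refused whole. The fingers move at their own pace and stop on an object; FORCE is the grip in N (left out, the last holds). Time passes only in rows, so rows that do not move let the fingers close. It gives the time, the measured TCP pose, the force and the opening at its end, in the units of the state.
- monitor.get_state(): the state, without advancing time (a new reading comes with each control period).
- eyes.get_image(name): name is "scene" or "side" or "wrist"; returns a dict with "color" (480x640x3 uint8, red, green, blue), "range_z" (480x640 float32, m along the optical axis (not along the pixel's ray), 0 where there is no reading), "fx", "fy", "cx", "cy" (pixels), "k1" (the pictures are not rectified: a ray, as slopes to the right and down, at radius r is drawn at 1 + k1 r^2 times it, then the intrinsics apply), "world_to_cam" (4x4, takes a point from world to camera coordinates). Camera axes: x right, y up, looking along -z (the intrinsics and any distortion apply to the point x, -y, -z); pixel columns grow to the right and rows downward; lengths in m; the calibration is good to about 2 mm. A picture is of the moment at which its call begins.
- order.close_job(): hands the job in, once; it reports no verdict.
The state is a dict: "time": time; "joint_positions": joint angles; "qd": joint speeds; "joint_torque": joint torques, N m; "position": TCP position; "tool_rot": TCP orientation; "ft_force": force on the tool from outside, world axes, zero at the start; "torque": the same for the moment, N m; "grip_width": opening from 0.0 (shut) to 1.0 (fully open).
Only numpy, scipy, OpenCV 4.12 (cv2) and the standard library are available. Lean on these libraries where they do the work, as an engineer would, in place of code of your own. Each camera call takes 0.05 s, during which the arm holds its last target.

## Working session

There is one attempt and no reset: what is moved stays moved. The work goes in short steps, Python scripts to look and compute and a shell command to move; the robot and the scene stay as the last step left them, time stands still between calls to the robot, and variables do not carry over. Pictures are saved under pics/ and viewed, and the job is handed in when it is done.

```bash
mkdir -p pics; python3 - <<'E'
from bench import monitor, eyes
import cv2
s=monitor.get_state();print(s['time'],s['position'],s['tool_rot'],s['grip_width'])
for n in("scene","side","wrist"):
    d=eyes.get_image(n);cv2.imwrite(f"pics/{n}0.png",d["color"][:,:,::-1])
    print(n,d['fx'],d['k1'],d['world_to_cam'].round(3).tolist())
E
```

```text
0.0 [ 6.49424138e-01 -7.33527258e-05  2.21444326e-01] [-2.22055034 -2.22045659  0.00228222] 0.9996976657211482
scene 614.0163909350498 -0.03481244466319775 [[0.838, 0.546, -0.016, -0.485], [-0.323, 0.518, 0.792, 0.117], [0.441, -0.658, 0.61, -1.379], [0.0, 0.0, 0.0, 1.0]]
side 589.4956347143037 -0.07790602426962612 [[0.323, 0.946, -0.006, -0.249], [-0.8, 0.276, 0.534, 0.416], [0.506, -0.168, 0.846, -1.317], [0.0, 0.0, 0.0, 1.0]]
wrist 359.75298454541706 0.0233862680221934 [[1.0, -0.001, -0.002, -0.649], [0.0, 0.952, -0.305, 0.037], [0.002, 0.305, 0.952, -0.392], [0.0, 0.0, 0.0, 1.0]]
```

View pics/scene0.png

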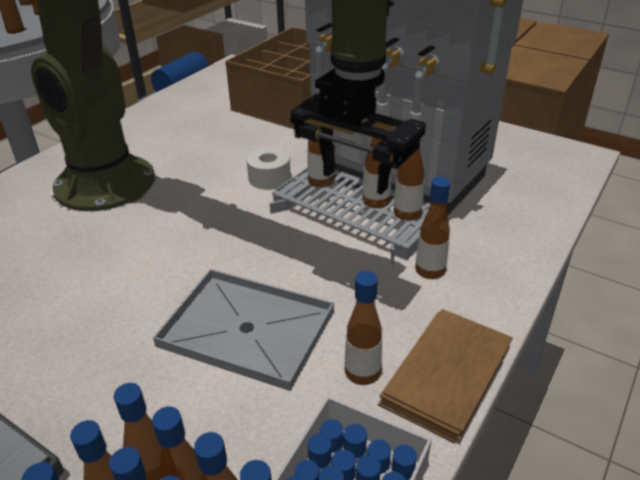

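View pics/side0.png

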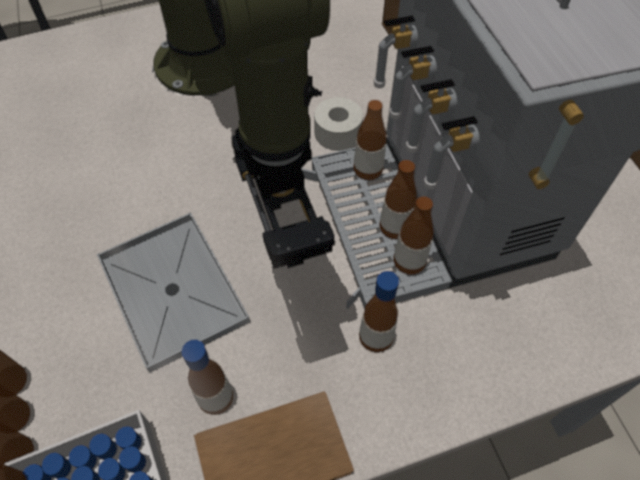

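View pics/wrist0.png

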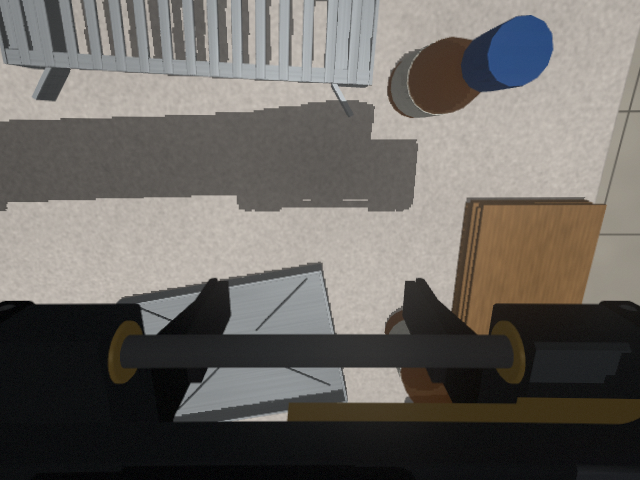

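The scene and side views show the tray with rim corners near (213,272), (333,304), (292,382), (157,341) in scene and (191,216), (247,320), (152,366), (100,256) in side. The rest's front edge is near (275,205)–(405,248) in scene and (312,160)–(365,300) in side. In the wrist view the rest front is at row ~75, and bottle_d is at (430,85).

```bash
cat > h.py <<'E'
import numpy as np, cv2
def ray(d,uv):
    uv=np.array(uv,float).reshape(-1,2)
    p=np.c_[(uv[:,0]-d['cx'])/d['fx'],(uv[:,1]-d['cy'])/d['fy']]
    q=p.copy()
    for _ in range(10): q=p/(1+d['k1']*(q**2).sum(1,keepdims=True))
    c=np.c_[q[:,0],-q[:,1],-np.ones(len(q))]
    W=np.array(d['world_to_cam']);R=W[:3,:3];o=-R.T@W[:3,3]
    return o,c@R
def onz(d,uv,z):
    o,r=ray(d,uv); return o+r*((z-o[2])/r[:,2])[:,None]
def cloud(d):
    v,u=np.mgrid[:480,:640]; o,r=ray(d,np.c_[u.ravel(),v.ravel()])
    P=(o+r*d['range_z'].reshape(-1,1)).reshape(480,640,3); P[d['range_z']<=0]=np.nan
    return P
E
python3 - <<'E'
from h import *; from bench import eyes
np.set_printoptions(precision=4,suppress=True)
C={"scene":[(213,272),(333,304),(292,382),(157,341)],"side":[(191,216),(247,320),(152,366),(100,256)]}
for n in C:
    d=eyes.get_image(n)
    print(n,onz(d,C[n],.022))
    P=cloud(d); z=P[...,2]
    m=((z>.008)&(z<.035)).astype(np.uint8)*255
    cv2.imwrite(f"pics/m_{n}.png",np.hstack([m]))
    im=cv2.resize(d['color'][190:400,80:440] if n=="scene" else d['color'][130:380,80:480],None,fx=2,fy=2,interpolation=cv2.INTER_CUBIC)
    cv2.imwrite(f"pics/z_{n}.png",im[:,:,::-1])
d=eyes.get_image("wrist");print(onz(d,[(371,86),(0,66)],.031))
E
```

```text
scene [[ 0.4314 -0.1225  0.022 ]
 [ 0.656  -0.0773  0.022 ]
 [ 0.6921 -0.2476  0.022 ]
 [ 0.4656 -0.2961  0.022 ]]
side [[ 0.4286 -0.1153  0.022 ]
 [ 0.6601 -0.0742  0.022 ]
 [ 0.6883 -0.2361  0.022 ]
 [ 0.4594 -0.2854  0.022 ]]
[[0.6994 0.1135 0.031 ]
 [0.3718 0.1279 0.031 ]]
```

View pics/z_scene.png

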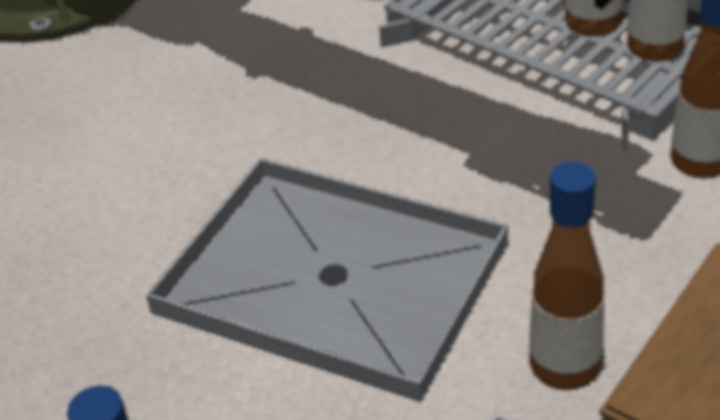

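View pics/z_side.png

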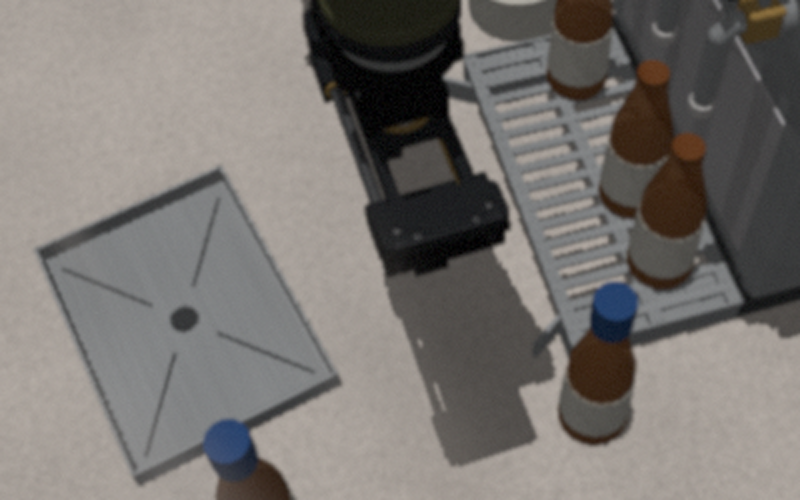

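View pics/m_scene.png

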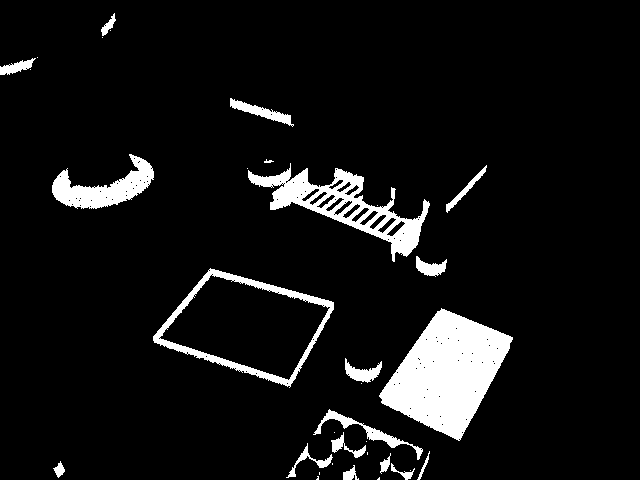

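View pics/m_side.png

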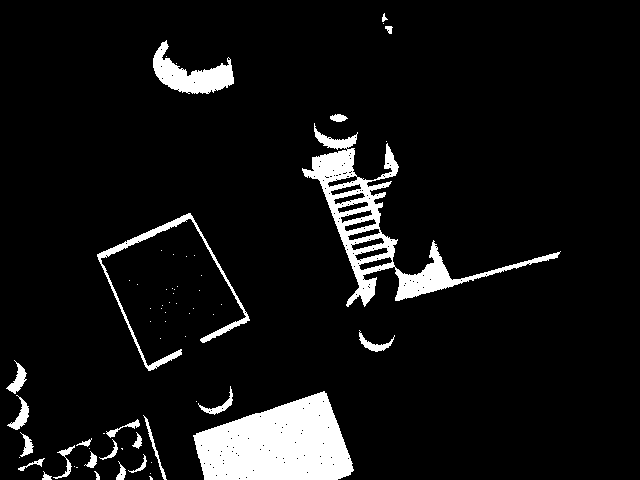

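The masks isolate the tray rim and the rest well. Next I fit both in world coordinates.

```bash
cat >> h.py <<'E'
def pick(P,zl,zh,x0,x1,y0,y1):
    m=(P[...,2]>zl)&(P[...,2]<zh)&(P[...,0]>x0)&(P[...,0]<x1)&(P[...,1]>y0)&(P[...,1]<y1)
    m=cv2.morphologyEx(m.astype(np.uint8),cv2.MORPH_OPEN,np.ones((2,2),np.uint8))
    return m
def rect(p):
    r=cv2.minAreaRect(p[:,:2].astype(np.float32)); return r,cv2.boxPoints(r)
E
python3 - <<'E'
from h import *; from bench import eyes
np.set_printoptions(precision=4,suppress=True)
for n in ("scene","side"):
    d=eyes.get_image(n); P=cloud(d)
    m=pick(P,.012,.03,.38,.74,-.36,-.03)
    # keep the largest component's hull-ish (drop specks)
    p=P[m>0]; r,b=rect(p); print(n,"tray",len(p),r); print(b, np.percentile(p[:,2],[50,99]))
    m=pick(P,.026,.036,.3,.8,.07,.33); p=P[m>0]; r,b=rect(p); print("rest",len(p),r,np.median(p[:,2])); print(b)
    # front edge: per x-bin minimal y
    xs=np.arange(.40,.70,.01); e=[]
    for x in xs:
        q=p[abs(p[:,0]-x)<.005]
        if len(q)>3: e.append((x,np.percentile(q[:,1],3)))
    e=np.array(e); k=np.polyfit(e[:,0],e[:,1],1); print("front y=",k, "resid",np.std(e[:,1]-np.polyval(k,e[:,0])), "xrange",p[:,0].min(),p[:,0].max())
    for nm,(x0,x1,y0,y1) in dict(d=(.68,.85,.0,.16),e=(.69,.85,-.3,-.1),roll=(.2,.42,.05,.25)).items():
        q=P[(P[...,2]>.008)&(P[...,2]<.05)&(P[...,0]>x0)&(P[...,0]<x1)&(P[...,1]>y0)&(P[...,1]<y1)]
        if len(q): print(nm,len(q),q.min(0),q.max(0))
E
```

```text
scene tray 1981 ((0.5523506999015808, -0.17444035410881042), (0.24021489918231964, 0.20107412338256836), 10.940892219543457)
[[ 0.4153 -0.0985]
 [ 0.4535 -0.2959]
 [ 0.6894 -0.2504]
 [ 0.6512 -0.0529]] [nan nan]
rest 3644 ((0.5426949858665466, 0.1287575513124466), (0.43414950370788574, 0.21276381611824036), 17.80606460571289) nan
[[ 0.3035  0.1637]
 [ 0.3685 -0.0389]
 [ 0.7819  0.0939]
 [ 0.7168  0.2964]]
front y= [-0.0475  0.148 ] resid 0.0007998179949207363 xrange nan nan
d 909 [0.68   0.0001 0.0081] [0.8495 0.16   0.05  ]
e 3965 [ 0.7341 -0.3     0.008 ] [ 0.85 -0.1   0.05]
roll 1594 [0.264  0.0992 0.0081] [0.42   0.2491 0.0499]
side tray 1429 ((0.5887579321861267, -0.17181983590126038), (0.33865904808044434, 0.1824590265750885), 10.968036651611328)
[[ 0.4052 -0.1145]
 [ 0.4399 -0.2936]
 [ 0.7724 -0.2292]
 [ 0.7376 -0.05  ]] [nan nan]
rest 5778 ((0.5517435669898987, 0.19241340458393097), (0.13752098381519318, 0.4677656888961792), 80.13544464111328) nan
[[0.3095 0.1647]
 [0.7704 0.0846]
 [0.7939 0.2201]
 [0.3331 0.3002]]
front y= [-0.0487  0.1517] resid 0.0013826569316384406 xrange nan nan
d 626 [0.6801 0.0001 0.008 ] [0.8498 0.139  0.0499]
e 3127 [ 0.7521 -0.2999  0.008 ] [ 0.85   -0.1001  0.05  ]
roll 1791 [0.2841 0.1074 0.008 ] [0.4199 0.2478 0.05  ]
```

```bash
cat >> h.py <<'E'
def comp(m):
    n,l,s,_=cv2.connectedComponentsWithStats(m.astype(np.uint8),connectivity=8)
    return l==(1+np.argmax(s[1:,4]))
def trayfit(d,box,seg=None):
    P=cloud(d);x0,x1,y0,y1=box
    with np.errstate(invalid='ignore'):
        m=(P[...,2]>.010)&(P[...,2]<.03)&(P[...,0]>x0)&(P[...,0]<x1)&(P[...,1]>y0)&(P[...,1]<y1)
    m=comp(m); c,_=cv2.findContours(m.astype(np.uint8),cv2.RETR_EXTERNAL,cv2.CHAIN_APPROX_NONE)
    return m,P[m]
E
python3 - <<'E'
from h import *; from bench import eyes
np.set_printoptions(precision=4,suppress=True)
for n in ("scene","side"):
    d=eyes.get_image(n); m,p=trayfit(d,(.38,.71,-.36,-.03))
    r,b=rect(p); print(n,"tray",len(p),r,np.median(p[:,2]))
    P=cloud(d)
    a=np.radians(-2.75);ex=np.array([-np.sin(a),np.cos(a)]);ey=np.array([-np.cos(a),-np.sin(a)])
    z=P[...,2]
    m=comp((z>.027)&(z<.036)&(P[...,0]>.3)&(P[...,0]<.8)&(P[...,1]>.09)&(P[...,1]<.27))
    p=P[m]; u=p[:,:2]@ex; v=p[:,:2]@ey
    print("rest u",np.percentile(u,[0,1,2,50]),"v",np.percentile(v,[0,.5,1,2,98,99,99.5,100]))
    f=(u<np.percentile(u,1)+.01)
    print(" front v",np.percentile(v[f],[0,1,2,98,99,100]))
    # cheeks / flares below rest
    m=(z>.006)&(z<.024)&(P[...,0]>.3)&(P[...,0]<.8)&(P[...,1]>.06)&(P[...,1]<.2)
    p=P[m];print("low",len(p)); u=p[:,:2]@ex; v=p[:,:2]@ey
    for q0 in np.arange(-.75,-.35,.02):
        s=(v>=q0)&(v<q0+.02)
        if s.sum()>3: print("  v",q0.round(2),s.sum(),"u",np.percentile(u[s],[2,50,98]),"vmed",np.median(v[s]))
    im=d['color'].copy()
E
```

```text
scene tray 2371 ((0.5527342557907104, -0.18206742405891418), (0.24343866109848022, 0.18639715015888214), 10.576704025268555) 0.01764961182964009
rest u [0.1435 0.1466 0.1472 0.1921] v [-0.6936 -0.6915 -0.6904 -0.6827 -0.373  -0.3713 -0.3702 -0.3683]
 front v [-0.6936 -0.6904 -0.6878 -0.3748 -0.3712 -0.3693]
low 940
  v -0.75 81 u [0.1206 0.1236 0.1275] vmed -0.7402522162532719
  v -0.73 36 u [0.1242 0.1284 0.1371] vmed -0.7233213301340705
  v -0.71 43 u [0.1489 0.1694 0.188 ] vmed -0.6905855445825938
  v -0.69 132 u [0.1198 0.149  0.2056] vmed -0.6797443133838055
  v -0.67 59 u [0.1325 0.1496 0.2192] vmed -0.6630108190451071
  v -0.41 172 u [0.1269 0.1479 0.2165] vmed -0.40173652331084825
  v -0.39 91 u [0.1199 0.1477 0.2127] vmed -0.3813126778141318
  v -0.37 5 u [0.1729 0.193  0.1994] vmed -0.369902630013252
side tray 1591 ((0.5539729595184326, -0.18061238527297974), (0.2445061355829239, 0.1798728108406067), 11.041943550109863) 0.020205270489719984
rest u [0.1466 0.1493 0.1497 0.2003] v [-0.6954 -0.6943 -0.6938 -0.6924 -0.374  -0.3718 -0.3706 -0.3684]
 front v [-0.6927 -0.6873 -0.6849 -0.3782 -0.3741 -0.3701]
low 704
  v -0.75 27 u [0.124  0.1249 0.1264] vmed -0.7422113022512571
  v -0.71 75 u [0.2014 0.2174 0.2321] vmed -0.6919793456349104
  v -0.69 71 u [0.1222 0.1366 0.2103] vmed -0.677899466286851
  v -0.67 37 u [0.1362 0.1458 0.1718] vmed -0.6654529738800913
  v -0.41 192 u [0.1296 0.1692 0.2178] vmed -0.40442712599529285
  v -0.39 18 u [0.1486 0.1496 0.2094] vmed -0.37786160011675474
```

Estimate so far: the machine x axis is at about (0.048, 0.999), the mouth at about (0.5385, 0.122), the tray centre at about (0.553, −0.181), and tray yaw is about +13.5° relative to the machine. In the mouth frame the tray is at x≈−0.30, y≈−0.03. Fit sizes match (≈243×182 against 240×180, rest width 321 against 320). The plan is a two-finger push on the wall while arcing to square. First I go behind the tray, high up.

```bash
python3 -m pendant '[[[0,0,0],[-0.05,-0.012,0],-1],[[0,0,0],[-0.05,-0.012,0],-1],[[0,0,0],[-0.05,-0.012,0],-1],[[0,0,0],[-0.05,-0.012,0],-1],[[0,0,0],[-0.052,-0.012,0],-1],[[0,0,0],[-0.052,-0.012,0],-1],[[0,0,-5.4],[0,0,0],-1],[[0,0,-5.4],[0,0,0],-1]]'
python3 - <<'E'
from bench import eyes; import cv2
from h import *
np.set_printoptions(precision=4,suppress=True)
for n in("scene","side","wrist"):
    d=eyes.get_image(n);cv2.imwrite(f"pics/{n}1.png",d["color"][:,:,::-1])
    if n!="wrist":
        m,p=trayfit(d,(.38,.71,-.26,-.03)); print(n,rect(p))
E
```

```text
time: 1.5
position: [0.5776, -0.3051, 0.2225]
tool_rot: [2.001, 2.422, 0.0]
ft_force: [1.0, 0.6, 0.5]
grip_width: 1.001
scene (((0.570218026638031, -0.17912058532238007), (0.20783807337284088, 0.18452349305152893), 10.641286849975586), array([[ 0.451 , -0.1076],
       [ 0.4851, -0.289 ],
       [ 0.6894, -0.2506],
       [ 0.6553, -0.0693]], dtype=float32))
side (((0.5510830283164978, -0.16467735171318054), (0.2438458800315857, 0.1478903442621231), 11.306694030761719), array([[ 0.417 , -0.1161],
       [ 0.446 , -0.2611],
       [ 0.6851, -0.2133],
       [ 0.6561, -0.0683]], dtype=float32))
```

View pics/wrist1.png

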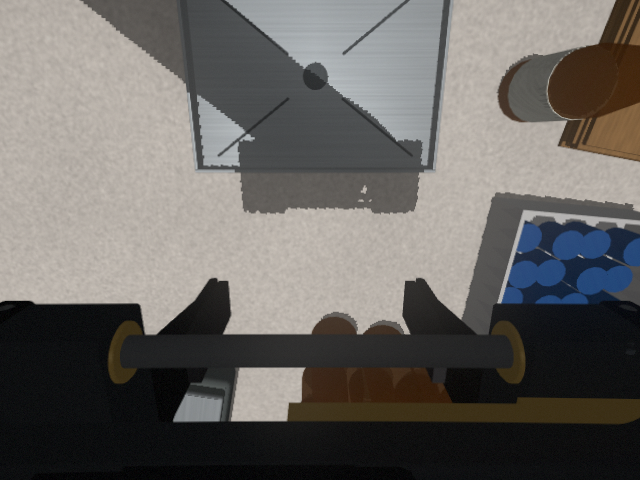

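View pics/side1.png

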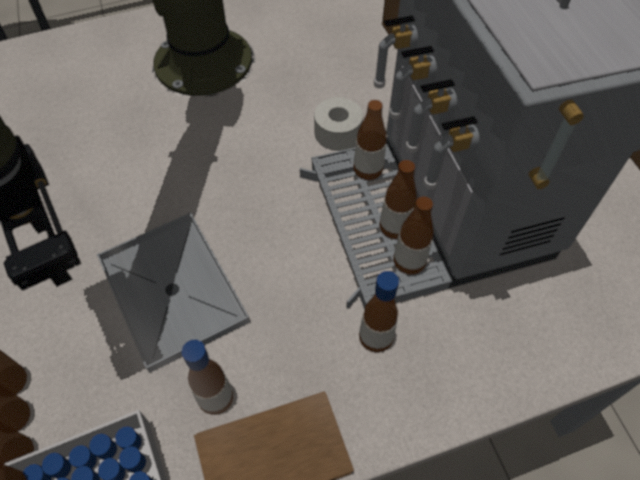

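The wrist view shows the near wall parallel to the jaws (row ~167, corners at columns 198 and 434). There are also clutter bottles behind the gripper at (350,350), so I check clearance before descending.

```bash
python3 - <<'E'
from bench import eyes
from h import *
np.set_printoptions(precision=4,suppress=True)
d=eyes.get_image("wrist"); P=cloud(d); z=P[...,2]
print("near corners",onz(d,[(198,169),(434,169)],.022))
m=(z>.03)&(z<.2); m[:,:232]=0; m[:,400:]=0; m[:300]=0;m[336:366]=0;m[400:]=0
p=P[m]; print("behind", len(p), p.min(0),p.max(0))
for n in("scene","side"):
    d=eyes.get_image(n);P=cloud(d);z=P[...,2]
    m=(z>.05)&(z<.2)&(P[...,1]<-.3)&(P[...,0]>.4)&(P[...,0]<.8)
    p=P[m]; h=np.histogram2d(p[:,0],p[:,1],bins=[np.arange(.4,.81,.04),np.arange(-.7,-.29,.04)])[0]; print(n);print(h.astype(int))
E
```

```text
near corners [[ 0.4554 -0.2885  0.022 ]
 [ 0.6863 -0.245   0.022 ]]
behind 3106 [ 0.5186 -0.531   0.03  ] [ 0.6883 -0.4374  0.1254]
scene
[[   0    0    0   34   83    0    0    0    0    0]
 [   0    0    0  479  171    0    0    0    0    0]
 [   0    0   35  697  180    0    0    0    0    0]
 [   0    0    0    0    0    0    0    0    0    0]
 [   0    0    0    0    0    0    0    0    0    0]
 [   0    0  260  326  708  792  126    0    0    0]
 [   0    0   20   40  907 1503  149    0    0    0]
 [   0    0    0   40  863 1873  319    0    0    0]
 [   0    0    0    0   52  702  151    0    0    0]
 [   0    0    0    0    0  504  118  110  171  308]]
side
[[  0   0   0   0   0   0   0   0   0   0]
 [  0   0   0   0   0   0   0   0   0   0]
 [  0   0   0   0   0   0   0   0   0   0]
 [  0   0   0   0   0   0   0   0   0   0]
 [  0   0   0   0   0   0   0   0   0   0]
 [  0   0   0   0   0   0 155   0   0   0]
 [  0   0   0   0   0   0 192   0   0   0]
 [  0   0   0   0   0   1 428   0   0   0]
 [  0   0   0   0   0   0 291   0   0   0]
 [  0   0   0   0   0  16 505 334 163 421]]
```

Clutter starts at y≈−0.43, which leaves about 8 cm behind the gripper. The wall centre is confirmed at (0.571, −0.267), and the fingers are centred 38 mm behind it. I descend, then lean the gripper back 10° so the wrist camera stays clear of the bottles later.

```bash
python3 -m pendant '[[[0,0,0],[0,0,0.045],-1],[[0,0,0],[0,0,0.045],-1],[[0,0,0],[0,0,0.045],-1],[[0,0,0],[0,0,0.035],-1],[[0,5,0],[0,0,0],-1],[[0,5,0],[0,0,0],-1],[[0,0,0],[-0.0066,0,0.0374],-1],[[0,0,0],[0,0,0],-1]]'
python3 - <<'E'
from bench import eyes; import cv2
for n in("scene","wrist"):
    d=eyes.get_image(n);cv2.imwrite(f"pics/{n}2.png",d["color"][:,:,::-1])
E
```

```text
time: 2.8
position: [0.5756, -0.3028, 0.0114]
tool_rot: [-1.911, -2.307, -0.165]
ft_force: [-0.8, -0.0, -0.8]
grip_width: 0.995
```

View pics/scene2.png

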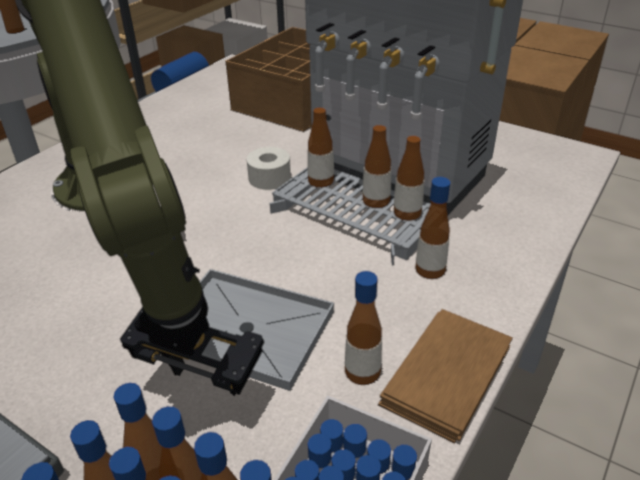

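View pics/wrist2.png

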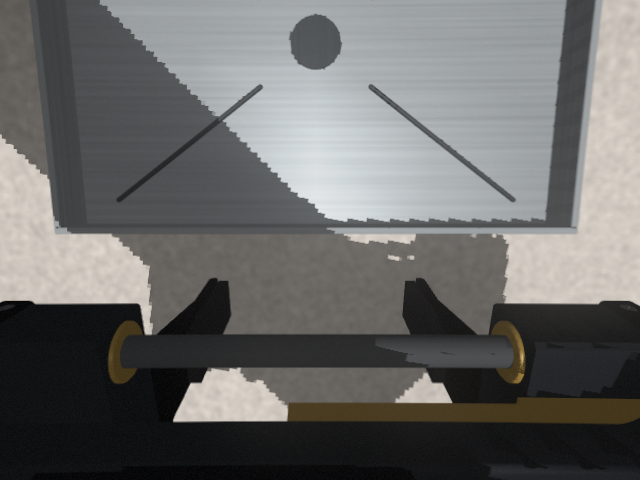

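The fingers are low behind the tray, square to its wall and centred. I approach gently.

```bash
python3 -m pendant '[[[0,0,0],[0.0055,0,0.003],-1],[[0,0,0],[0.006,0,0.001],-1],[[0,0,0],[0.006,0,0.001],-1],[[0,0,0],[0.003,0,0.0005],-1],[[0,0,0],[0.003,0,0.0005],-1],[[0,0,0],[0.003,0,0.0005],-1],[[0,0,0],[0.003,0,0.0005],-1]]'
```

```text
time: 3.78
position: [0.5724, -0.2756, 0.013]
tool_rot: [-1.916, -2.314, -0.166]
ft_force: [-0.1, -2.9, 0.4]
grip_width: 1.001
```

```bash
cat > st.py <<'E'
from bench import monitor,eyes
from h import *
from scipy.spatial.transform import Rotation as Ro
np.set_printoptions(precision=4,suppress=True)
s=monitor.get_state(); R=Ro.from_rotvec(s['tool_rot']).as_matrix()
p=np.array(s['position']); print("t",s['time'],"TCP",p,"F",np.array(s['ft_force'])); print("fwd",R[:,0],"jaw",R[:,1],"z",R[:,2])
print("yaw of fwd rel +y (CCW deg)",np.degrees(np.arctan2(-R[0,0],R[1,0])))
mo=np.array([.5385,.1223]);a=np.radians(-2.75);ex=np.array([-np.sin(a),np.cos(a)]);ey=np.array([-np.cos(a),-np.sin(a)])
q=p[:2]-mo;print("TCP in mouth",q@ex,q@ey)
E
python3 st.py
```

```text
t 3.775 TCP [ 0.5724 -0.2756  0.013 ] F [-0.1325 -2.8851  0.3882]
fwd [-0.1837  0.9679  0.1718] jaw [0.9825 0.1864 0.0003] z [-0.0317  0.1689 -0.9851]
yaw of fwd rel +y (CCW deg) 10.744285474611425
TCP in mouth -0.39576864557694874 -0.05290486092191622
```

Contact is just made (−2.9 N along y). I push straight along the tray's axis while lowering the tips slightly.

```bash
python3 -m pendant '[[[0,0,0],[0.004,0,0.0011],-1],[[0,0,0],[0.005,0,0.0013],-1],[[0,0,0],[0.005,0,0.0013],-1],[[0,0,0],[0.005,0,0.0013],-1],[[0,0,0],[0.005,0,0.0013],-1],[[0,0,0],[0.005,0,0.0013],-1],[[0,0,0],[0.005,0,0.0013],-1],[[0,0,0],[0.005,0,0.0012],-1]]'; python3 st.py
python3 - <<'E'
from bench import eyes; from h import *
d=eyes.get_image("wrist");cv2.imwrite(f"pics/wrist3.png",d["color"][:,:,::-1])
d=eyes.get_image("scene");cv2.imwrite(f"pics/scene3.png",d["color"][:,:,::-1])
E
```

```text
time: 4.78
position: [0.5647, -0.2345, 0.0096]
tool_rot: [-1.914, -2.314, -0.167]
ft_force: [0.5, -4.4, 3.3]
grip_width: 0.996
t 4.775 TCP [ 0.5647 -0.2345  0.0096] F [ 0.5249 -4.3734  3.3022]
fwd [-0.1846  0.9674  0.1736] jaw [ 0.9823  0.1875 -0.0001] z [-0.0326  0.1705 -0.9848]
yaw of fwd rel +y (CCW deg) 10.803886466998877
TCP in mouth -0.3551505161402669 -0.043298656672398655
```

View pics/wrist3.png

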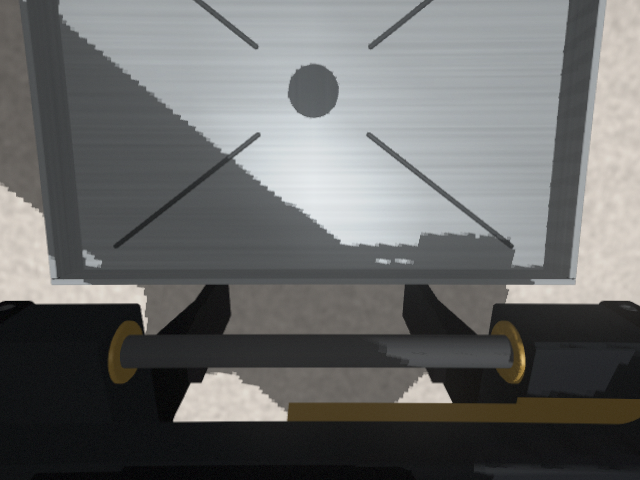

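View pics/scene3.png

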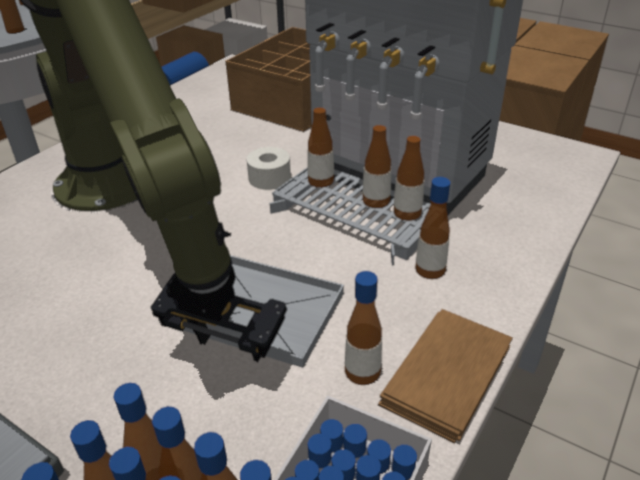

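The push is even: the drain hole at (313,90) is centred between the fingers, and force is 4 N. Now I arc clockwise while pushing.

```bash
python3 -m pendant '[[[0,0,0],[0.0049,0,0.0009],-1],[[0,0,0],[0.0049,0,0.0009],-1],[[-0.073,0,0.414],[0.0049,-0.0007,0.0009],-1],[[-0.073,0,0.414],[0.0049,-0.0007,0.0009],-1],[[-0.073,0,0.414],[0.0049,-0.0007,0.0009],-1],[[-0.073,0,0.414],[0.0049,-0.0007,0.0009],-1],[[-0.073,0,0.414],[0.0049,-0.0007,0.0009],-1],[[-0.073,0,0.414],[0.0049,-0.0007,0.0009],-1]]'; python3 st.py
```

```text
time: 5.88
position: [0.5536, -0.196, 0.0094]
tool_rot: [-1.966, -2.272, -0.172]
ft_force: [0.5, -2.9, 2.6]
grip_width: 0.999
t 5.875 TCP [ 0.5536 -0.196   0.0094] F [ 0.5136 -2.9467  2.6008]
fwd [-0.1413  0.9746  0.1736] jaw [0.9897 0.1435 0.    ] z [-0.0249  0.1718 -0.9848]
yaw of fwd rel +y (CCW deg) 8.24939691382424
TCP in mouth -0.31724167421805144 -0.030403249727081437
```

```bash
python3 -m pendant '[[[-0.073,0,0.414],[0.0049,-0.0007,0.0009],-1],[[-0.073,0,0.414],[0.0049,-0.0007,0.0009],-1],[[-0.073,0,0.414],[0.0049,-0.0007,0.0009],-1],[[-0.073,0,0.414],[0.0049,-0.0007,0.0009],-1],[[-0.073,0,0.414],[0.0049,-0.0007,0.0009],-1],[[-0.073,0,0.414],[0.0049,-0.0007,0.0009],-1],[[-0.073,0,0.414],[0.0049,-0.0007,0.0009],-1],[[-0.073,0,0.414],[0.0049,-0.0007,0.0009],-1]]'; python3 st.py
python3 - <<'E'
from bench import eyes; from h import *
d=eyes.get_image("wrist");cv2.imwrite(f"pics/wrist4.png",d["color"][:,:,::-1])
d=eyes.get_image("scene");cv2.imwrite(f"pics/scene4.png",d["color"][:,:,::-1])
d=eyes.get_image("side");cv2.imwrite(f"pics/side4.png",d["color"][:,:,::-1])
E
```

```text
time: 6.88
position: [0.5434, -0.1571, 0.0091]
tool_rot: [-2.034, -2.216, -0.178]
ft_force: [-0.1, -5.9, 4.4]
grip_width: 1.001
t 6.875 TCP [ 0.5434 -0.1571  0.0091] F [-0.1395 -5.9359  4.404 ]
fwd [-0.0839  0.9812  0.1735] jaw [0.9964 0.0851 0.0001] z [-0.0147  0.1729 -0.9848]
yaw of fwd rel +y (CCW deg) 4.884734305184937
TCP in mouth -0.27888762700142405 -0.018328143794494843
```

View pics/wrist4.png

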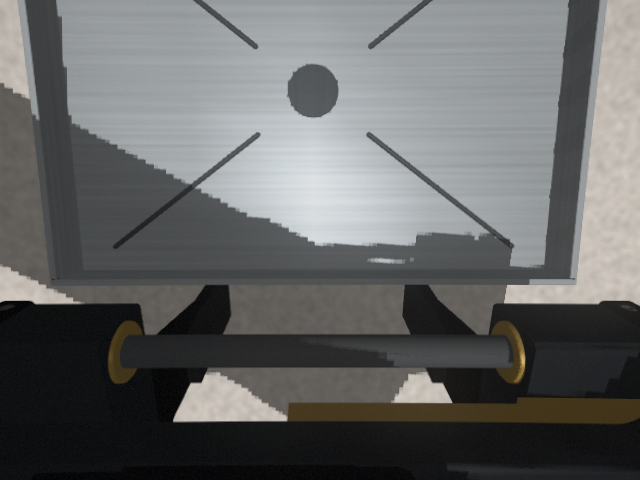

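View pics/side4.png

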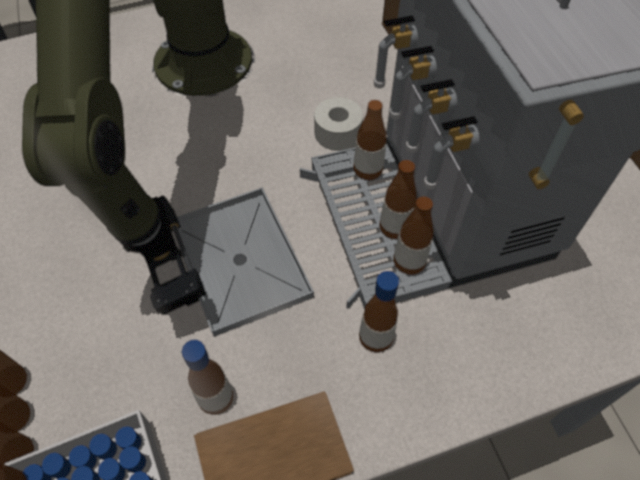

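The tray is sticking to the fingers perfectly. Tray in the mouth frame is about (−0.18, −0.005) at +7.6°. I continue the arc slightly tighter.

```bash
python3 -m pendant '[[[-0.087,0,0.492],[0.0049,-0.0009,0.0009],-1],[[-0.087,0,0.492],[0.0049,-0.0009,0.0009],-1],[[-0.087,0,0.492],[0.0049,-0.0009,0.0009],-1],[[-0.087,0,0.492],[0.0049,-0.0009,0.0009],-1],[[-0.087,0,0.492],[0.0049,-0.0009,0.0009],-1],[[-0.087,0,0.492],[0.0049,-0.0009,0.0009],-1],[[-0.087,0,0.492],[0.0049,-0.0009,0.0009],-1],[[-0.087,0,0.492],[0.0049,-0.0009,0.0009],-1]]'; python3 st.py
```

```text
time: 8.02
position: [0.534, -0.1177, 0.0088]
tool_rot: [-2.113, -2.146, -0.185]
ft_force: [0.0, -2.6, 1.8]
grip_width: 1.001
t 8.025 TCP [ 0.534  -0.1177  0.0088] F [ 0.0161 -2.6462  1.8439]
fwd [-0.0153  0.9847  0.1736] jaw [0.9999 0.0155 0.    ] z [-0.0027  0.1735 -0.9848]
yaw of fwd rel +y (CCW deg) 0.8886132741528447
TCP in mouth -0.2399706576525454 -0.007006850321937679
```

```bash
python3 -m pendant '[[[-0.087,0,0.492],[0.0049,-0.0009,0.0009],-1],[[-0.087,0,0.492],[0.0049,-0.0009,0.0009],-1],[[-0.087,0,0.492],[0.0049,-0.0009,0.0009],-1],[[-0.087,0,0.492],[0.0039,-0.0009,0.0007],-1],[[-0.087,0,0.492],[0.0039,-0.0009,0.0007],-1],[[-0.087,0,0.492],[0.003,-0.0009,0.0005],-1],[[0,0,0],[0,0,0],-1]]'; python3 st.py
python3 - <<'E'
from bench import eyes; from h import *
np.set_printoptions(precision=4,suppress=True)
for n in("wrist","scene","side"):
    d=eyes.get_image(n);cv2.imwrite(f"pics/{n}5.png",d["color"][:,:,::-1])
    if n!="wrist":
        try:
            m,p=trayfit(d,(.38,.71,-.17,.1)); print(n,rect(p))
        except Exception as e: print(e)
E
```

```text
time: 8.9
position: [0.5286, -0.0914, 0.0087]
tool_rot: [-2.169, -2.092, -0.19]
ft_force: [-0.9, -3.1, 2.2]
grip_width: 0.998
t 8.9 TCP [ 0.5286 -0.0914  0.0087] F [-0.8677 -3.1352  2.1728]
fwd [0.0356 0.9841 0.1743] jaw [ 0.9993 -0.0361 -0.0002] z [ 0.0061  0.1741 -0.9847]
yaw of fwd rel +y (CCW deg) -2.0717559273352046
TCP in mouth -0.2139541836309931 -0.0003952856102990348
scene (((0.5363800525665283, -0.00356997549533844), (0.20719194412231445, 0.2327686846256256), 88.50316619873047), array([[ 0.4173, -0.1041],
       [ 0.65  , -0.1102],
       [ 0.6554,  0.097 ],
       [ 0.4227,  0.103 ]], dtype=float32))
side (((0.5572361946105957, -0.0020159855484962463), (0.202493816614151, 0.19329579174518585), 88.43024444580078), array([[ 0.4579, -0.1006],
       [ 0.6511, -0.1059],
       [ 0.6566,  0.0965],
       [ 0.4634,  0.1018]], dtype=float32))
```

View pics/wrist5.png

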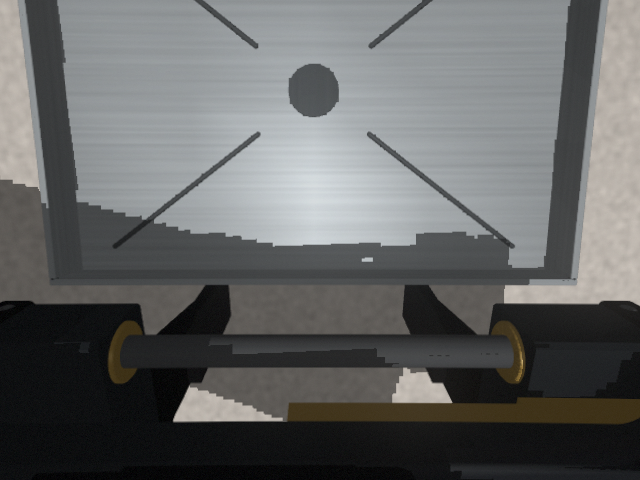

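View pics/side5.png

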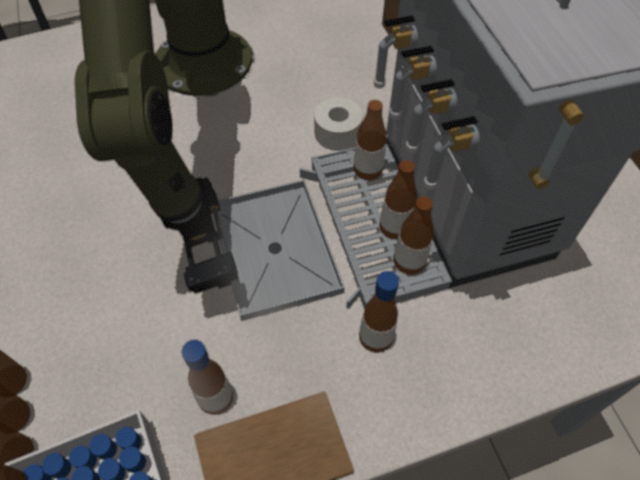

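View pics/scene5.png

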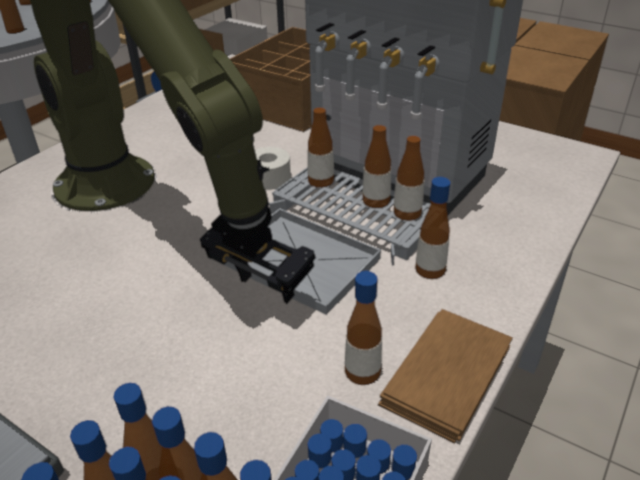

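Tray is about at the lead-ins. I check its lateral centring against the rest ends within the same pictures.

```bash
python3 - <<'E'
from bench import eyes
from h import *
np.set_printoptions(precision=4,suppress=True)
a=np.radians(-2.75);ex=np.array([-np.sin(a),np.cos(a)]);ey=np.array([-np.cos(a),-np.sin(a)]);mo=np.array([.5385,.1223])
for n in("scene","side"):
    d=eyes.get_image(n);P=cloud(d);z=P[...,2];U=(P[...,:2]-mo)@ex;V=(P[...,:2]-mo)@ey
    m=(z>.008)&(z<.026)&(U<-.03)&(U>-.21)&(abs(V)<.135)
    for lo,hi in((-.19,-.15),(-.15,-.11),(-.11,-.07),(-.07,-.03)):
        s=m&(U>lo)&(U<hi); v=V[s]; print(n,lo,s.sum(),"v",np.percentile(v,[1,3,97,99]))
    s=m&(abs(V)<.1); print("  back edge by v:",[ (round(q,2),np.percentile(U[s&(abs(V-q)<.01)],97).round(4)) for q in(-.09,-.06,-.03,0,.03,.06,.09) if (s&(abs(V-q)<.01)).sum()>3])
    r=(z>.027)&(z<.036)&(U>-.01)&(U<.06)&(abs(V)<.2); print("  rest v",np.percentile(V[r],[.5,1,99,99.5]))
    im=d['color'][150:330,240:440] if n=="scene" else d['color'][130:330,200:420]
    cv2.imwrite(f"pics/zz_{n}.png",cv2.resize(im,None,fx=3.5,fy=3,interpolation=cv2.INTER_CUBIC)[:,:,::-1])
E
```

```text
scene -0.19 107 v [-0.1204 -0.1195 -0.1147 -0.1145]
scene -0.15 93 v [-0.1193 -0.119  -0.1145 -0.114 ]
scene -0.11 46 v [-0.1189 -0.1184 -0.1139 -0.1138]
scene -0.07 138 v [-0.1182 -0.1177  0.1225  0.1231]
  back edge by v: [(-0.09, np.float64(-0.1976)), (-0.06, np.float64(-0.1994)), (0.03, np.float64(-0.2017)), (0.09, np.float64(-0.0982))]
  rest v [-0.1601 -0.1594  0.1921  0.196 ]
side -0.19 265 v [-0.1211 -0.1205  0.1203  0.1209]
side -0.15 263 v [-0.1206 -0.1203  0.1209  0.1219]
side -0.11 260 v [-0.1199 -0.1196  0.1212  0.1219]
side -0.07 260 v [-0.1194 -0.119   0.1213  0.1219]
  back edge by v: [(-0.09, np.float64(-0.1987)), (-0.06, np.float64(-0.1837)), (0, np.float64(-0.111)), (0.09, np.float64(-0.053))]
  rest v [-0.1577 -0.1527  0.1728  0.1954]
```

View pics/zz_side.png

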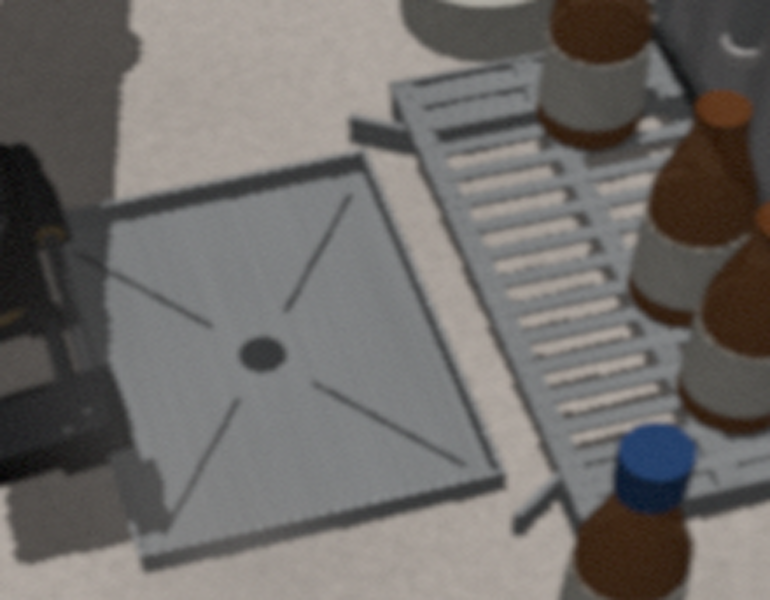

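View pics/zz_scene.png

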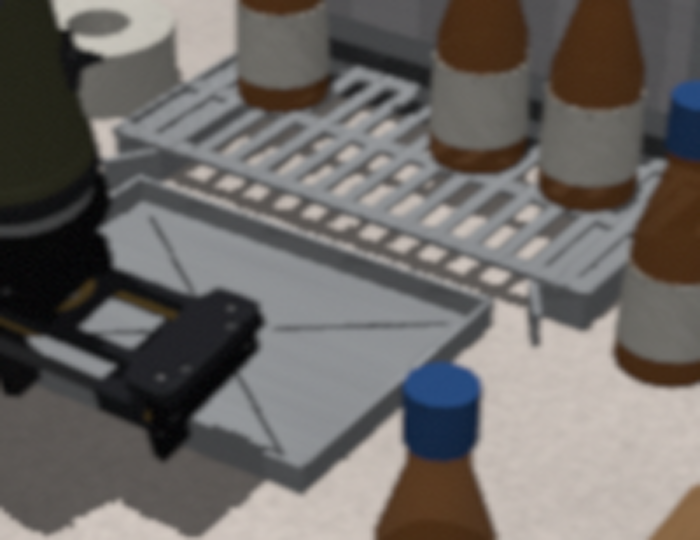

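Tray is centred within about 1 mm and 0.6° off square. I correct 0.7° and go straight in.

```bash
python3 -m pendant '[[[-0.06,0,0.34],[0.0039,0,0.0007],-1],[[-0.06,0,0.34],[0.0049,0,0.0009],-1],[[0,0,0],[0.0049,0,0.0009],-1],[[0,0,0],[0.0049,0,0.0009],-1],[[0,0,0],[0.0049,0,0.0009],-1],[[0,0,0],[0.0049,0,0.0009],-1],[[0,0,0],[0.0049,0,0.0009],-1],[[0,0,0],[0.0049,0,0.0009],-1]]'; python3 st.py
```

```text
time: 10.15
position: [0.5306, -0.053, 0.0085]
tool_rot: [-2.183, -2.08, -0.191]
ft_force: [-0.5, -3.5, 1.6]
grip_width: 0.995
t 10.15 TCP [ 0.5306 -0.053   0.0085] F [-0.5029 -3.4672  1.5714]
fwd [0.0476 0.9837 0.1735] jaw [ 0.9988 -0.0484  0.0002] z [ 0.0086  0.1733 -0.9848]
yaw of fwd rel +y (CCW deg) -2.770527082219551
TCP in mouth -0.17551162540011747 -0.0005429053012263716
```

```bash
python3 -m pendant '[[[0,0,0],[0.0049,0,0.0009],-1],[[0,0,0],[0.0049,0,0.0009],-1],[[0,0,0],[0.0049,0,0.0009],-1],[[0,0,0],[0.0049,0,0.0009],-1],[[0,0,0],[0.0049,0,0.0009],-1],[[0,0,0],[0.0049,0,0.0009],-1],[[0,0,0],[0.0049,0,0.0009],-1],[[0,0,0],[0.0049,0,0.0009],-1]]'; python3 st.py
python3 - <<'E'
from bench import eyes; from h import *
for n in("wrist","scene","side"):
    d=eyes.get_image(n);cv2.imwrite(f"pics/{n}6.png",d["color"][:,:,::-1])
E
```

```text
time: 11.15
position: [0.5327, -0.0133, 0.0083]
tool_rot: [-2.183, -2.08, -0.191]
ft_force: [-0.9, -4.3, 3.3]
grip_width: 1.004
t 11.15 TCP [ 0.5327 -0.0133  0.0083] F [-0.8739 -4.327   3.271 ]
fwd [0.0476 0.9837 0.1735] jaw [ 0.9988 -0.0484  0.0005] z [ 0.0089  0.1733 -0.9848]
yaw of fwd rel +y (CCW deg) -2.768423118416038
TCP in mouth -0.13572842471249427 -0.0007058875136439244
```

View pics/side6.png

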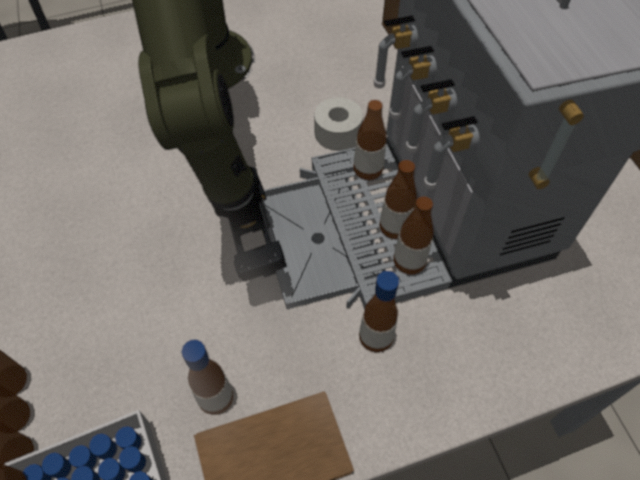

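View pics/wrist6.png

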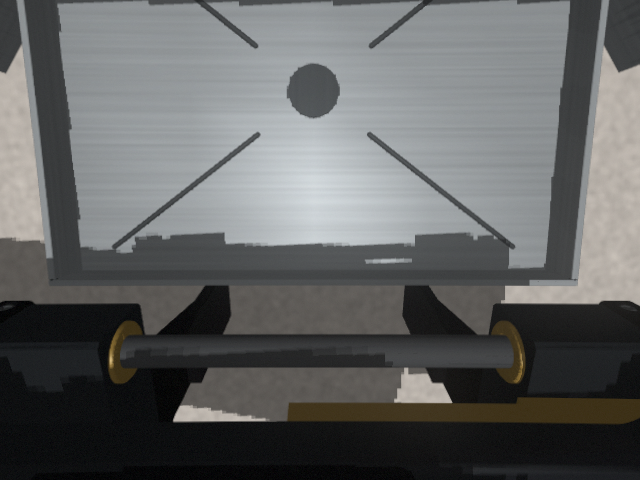

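The tray is in under the rest, with both flares visible at the top corners of the wrist view and similar gaps on each side. I continue.

```bash
python3 -m pendant '[[[0,0,0],[0.0049,0,0.0009],-1],[[0,0,0],[0.0049,0,0.0009],-1],[[0,0,0],[0.0049,0,0.0009],-1],[[0,0,0],[0.0049,0,0.0009],-1],[[0,0,0],[0.0049,0,0.0009],-1],[[0,0,0],[0.0049,0,0.0009],-1],[[0,0,0],[0.0049,0,0.0009],-1],[[0,0,0],[0.0049,0,0.0009],-1]]'; python3 st.py
```

```text
time: 12.3
position: [0.5345, 0.0266, 0.008]
tool_rot: [-2.183, -2.08, -0.191]
ft_force: [0.4, -5.5, 3.6]
grip_width: 1.0
t 12.3 TCP [0.5345 0.0266 0.008 ] F [ 0.3513 -5.5063  3.6107]
fwd [0.0477 0.9837 0.1736] jaw [ 0.9988 -0.0485  0.0003] z [ 0.0087  0.1733 -0.9848]
yaw of fwd rel +y (CCW deg) -2.774264395123936
TCP in mouth -0.09582241621093053 -0.0006419041571337449
```

```bash
python3 -m pendant '[[[0,0,0],[0.0049,0,0.0009],-1],[[0,0,0],[0.0049,0,0.0009],-1],[[0,0,0],[0.0049,0,0.0009],-1],[[0,0,0],[0.0049,0,0.0009],-1],[[0,0,0],[0.0039,0,0.0007],-1],[[0,0,0],[0.0039,0,0.0007],-1],[[0,0,0],[0.003,0,0.0005],-1],[[0,0,0],[0.003,0,0.0005],-1]]'; python3 st.py
python3 - <<'E'
from bench import eyes; from h import *
for n in("wrist","scene","side"):
    d=eyes.get_image(n);cv2.imwrite(f"pics/{n}7.png",d["color"][:,:,::-1])
E
```

```text
time: 13.3
position: [0.536, 0.0604, 0.0077]
tool_rot: [-2.183, -2.08, -0.191]
ft_force: [-0.4, -4.1, 3.9]
grip_width: 1.006
t 13.3 TCP [0.536  0.0604 0.0077] F [-0.4076 -4.0526  3.8814]
fwd [0.0475 0.9837 0.1736] jaw [ 0.9988 -0.0483 -0.    ] z [ 0.0083  0.1734 -0.9848]
yaw of fwd rel +y (CCW deg) -2.7664902248630017
TCP in mouth -0.061935053783087314 -0.00047171797832466496
```

View pics/scene7.png

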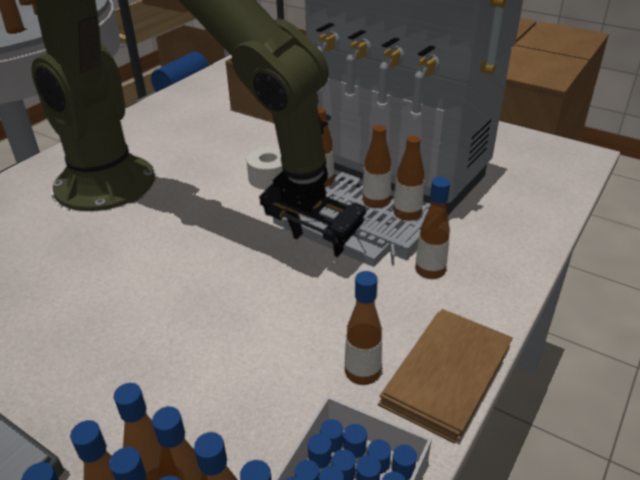

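View pics/wrist7.png

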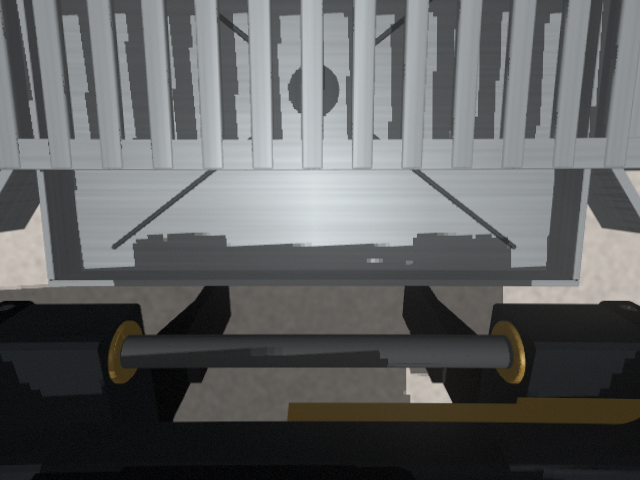

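View pics/side7.png

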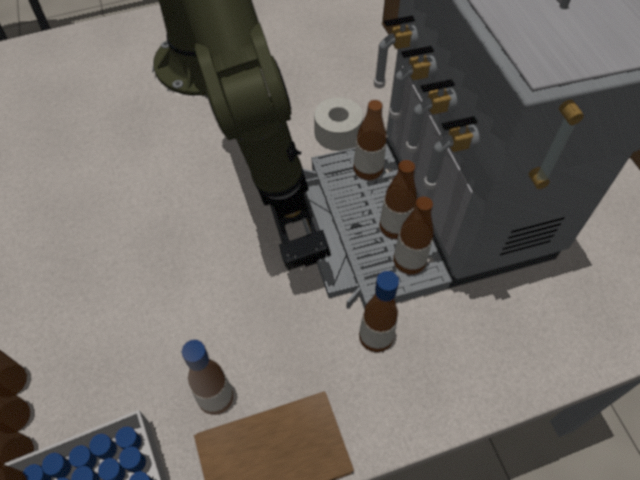

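Clear everywhere: flares are symmetric about the tray and the near wall is about 22 mm from its final place. I slow down.

```bash
python3 -m pendant '[[[0,0,0],[0.002,0,0.0003],-1],[[0,0,0],[0.002,0,0.0003],-1],[[0,0,0],[0.002,0,0.0003],-1],[[0,0,0],[0.002,0,0.0003],-1],[[0,0,0],[0.002,0,0.0003],-1],[[0,0,0],[0.002,0,0.0003],-1],[[0,0,0],[0.002,0,0.0003],-1],[[0,0,0],[0.002,0,0.0003],-1]]'; python3 st.py
```

```text
time: 14.45
position: [0.5366, 0.0768, 0.0079]
tool_rot: [-2.182, -2.08, -0.191]
ft_force: [-0.3, -2.4, -1.4]
grip_width: 1.001
t 14.45 TCP [0.5366 0.0768 0.0079] F [-0.2618 -2.3586 -1.4328]
fwd [0.0474 0.9836 0.1738] jaw [ 0.9988 -0.048  -0.0005] z [ 0.0079  0.1736 -0.9848]
yaw of fwd rel +y (CCW deg) -2.757031502293623
TCP in mouth -0.04558044774295711 -0.00023885653071185122
```

```bash
python3 -m pendant '[[[0,0,0],[0.001,0,0.0002],-1],[[0,0,0],[0.001,0,0.0002],-1],[[0,0,0],[0.001,0,0.0002],-1],[[0,0,0],[0.001,0,0.0002],-1]]'; python3 st.py
```

```text
time: 14.95
position: [0.537, 0.0805, 0.008]
tool_rot: [-2.183, -2.08, -0.191]
ft_force: [-0.3, -1.9, -0.8]
grip_width: 1.0
t 14.95 TCP [0.537  0.0805 0.008 ] F [-0.3449 -1.8892 -0.8282]
fwd [0.0475 0.9837 0.1737] jaw [ 0.9988 -0.0483 -0.0001] z [ 0.0083  0.1735 -0.9848]
yaw of fwd rel +y (CCW deg) -2.7672604334976816
TCP in mouth -0.041793235759882696 -0.0004636126113461602
```

```bash
python3 -m pendant '[[[0,0,0],[0.001,0,0.0002],-1],[[0,0,0],[0.001,0,0.0002],-1],[[0,0,0],[0,0,0],-1]]'
```

```text
time: 15.32
position: [0.5373, 0.0821, 0.008]
tool_rot: [-2.184, -2.08, -0.191]
ft_force: [0.2, -3.6, -2.4]
grip_width: 1.0
```

```bash
python3 -m pendant '[[[0,0,0],[0.001,0,0.0002],-1],[[0,0,0],[0.001,0,0.0002],-1],[[0,0,0],[0,0,0],-1]]'; python3 st.py
```

```text
time: 15.7
position: [0.5374, 0.0823, 0.008]
tool_rot: [-2.185, -2.081, -0.189]
ft_force: [-1.4, -7.1, 0.2]
grip_width: 0.999
t 15.7 TCP [0.5374 0.0823 0.008 ] F [-1.4397 -7.0953  0.1738]
fwd [0.0484 0.984  0.1712] jaw [ 0.9988 -0.0492  0.0003] z [ 0.0087  0.171  -0.9852]
yaw of fwd rel +y (CCW deg) -2.814736480543823
TCP in mouth -0.03999933635553027 -0.0007958084557994507
```

The TCP stalled and force is rising, at exactly the expected home position (wall at −0.0305). One more light millimetre to confirm.

```bash
python3 -m pendant '[[[0,0,0],[0.001,0,0.0002],-1],[[0,0,0],[0.001,0,0.0002],-1],[[0,0,0],[0,0,0],-1]]'; python3 st.py
```

```text
time: 16.08
position: [0.5374, 0.0824, 0.0079]
tool_rot: [-2.187, -2.081, -0.186]
ft_force: [-1.3, -10.6, 1.9]
grip_width: 1.002
t 16.075 TCP [0.5374 0.0824 0.0079] F [ -1.2928 -10.5591   1.9489]
fwd [0.0491 0.9844 0.1692] jaw [ 0.9988 -0.0498  0.    ] z [ 0.0085  0.169  -0.9856]
yaw of fwd rel +y (CCW deg) -2.8553261467194204
TCP in mouth -0.03986702089125679 -0.000793093915187713
```

Firmly home: 10.6 N with no advance. I back off horizontally, then look.

```bash
python3 -m pendant '[[[0,0,0],[-0.003,0,-0.0005],-1],[[0,0,0],[-0.006,0,-0.001],-1],[[0,0,0],[-0.01,0,-0.0018],-1],[[0,0,0],[-0.02,0,-0.0035],-1],[[0,0,0],[-0.03,0,-0.0053],-1],[[0,0,0],[-0.03,0,-0.0053],-1],[[0,0,0],[-0.03,0,-0.02],-1],[[0,0,0],[-0.03,0,-0.02],-1]]'
python3 -m pendant '[[[0,0,0],[-0.04,0,-0.03],-1],[[0,0,0],[-0.04,0,-0.03],-1],[[0,0,0],[0,0,0],-1]]'; python3 st.py
python3 - <<'E'
from bench import eyes
from h import *
np.set_printoptions(precision=4,suppress=True)
a=np.radians(-2.75);ex=np.array([-np.sin(a),np.cos(a)]);ey=np.array([-np.cos(a),-np.sin(a)]);mo=np.array([.5385,.1223])
for n in("wrist","scene","side"):
    d=eyes.get_image(n);cv2.imwrite(f"pics/{n}8.png",d["color"][:,:,::-1])
    P=cloud(d);z=P[...,2];U=(P[...,:2]-mo)@ex;V=(P[...,:2]-mo)@ey
    s=(z>.012)&(z<.025)&(U<-.0)&(U>-.06)&(abs(V)<.124)
    if s.sum()<20: continue
    print(n,s.sum(),"z99",np.percentile(z[s],98),"v",np.percentile(V[s],[1,3,97,99]))
    q=[(v,np.percentile(U[s&(abs(V-v)<.01)],5)) for v in np.arange(-.11,.12,.02) if (s&(abs(V-v)<.01)).sum()>5]
    if len(q)>2: q=np.array(q);k=np.polyfit(q[:,0],q[:,1],1);print("  front wall u",q[:,1],"slope",k[0])
    r=(z>.029)&(z<.034)&(U>-.02)&(U<.02)&(abs(V)<.1); print("  rest front u",np.percentile(U[r],[1,3]) if r.sum()>20 else None)
E
```

```text
time: 17.08
position: [0.5293, -0.0805, 0.0373]
tool_rot: [-2.182, -2.08, -0.192]
ft_force: [0.6, -0.1, 0.3]
grip_width: 0.997
time: 17.45
position: [0.526, -0.1744, 0.0843]
tool_rot: [-2.194, -2.077, -0.194]
ft_force: [-0.6, 1.1, -0.5]
grip_width: 1.003
t 17.45 TCP [ 0.526  -0.1744  0.0843] F [-0.5544  1.112  -0.5043]
fwd [0.0537 0.9839 0.1706] jaw [ 0.9985 -0.0554  0.0047] z [ 0.0141  0.1701 -0.9853]
yaw of fwd rel +y (CCW deg) -3.1268878715246986
TCP in mouth -0.2969649818334822 -0.0017505824021800981
scene 569 z99 0.02312696768525563 v [-0.1198 -0.1191  0.1187  0.1203]
  front wall u [-0.0309 -0.0321 -0.0317 -0.0315 -0.0319 -0.0314 -0.0319 -0.0319 -0.0323
 -0.0314 -0.0319 -0.032 ] slope -0.0024572590427147183
  rest front u [-0.0024 -0.0015]
side 436 z99 0.024659589930408222 v [-0.1215 -0.1212  0.118   0.119 ]
  front wall u [-0.0288 -0.0287 -0.0289 -0.029  -0.0291 -0.0288 -0.029  -0.029  -0.0294
 -0.0291 -0.0295 -0.029 ] slope -0.0020433287685927403
  rest front u [0.001  0.0013]
```

View pics/wrist8.png

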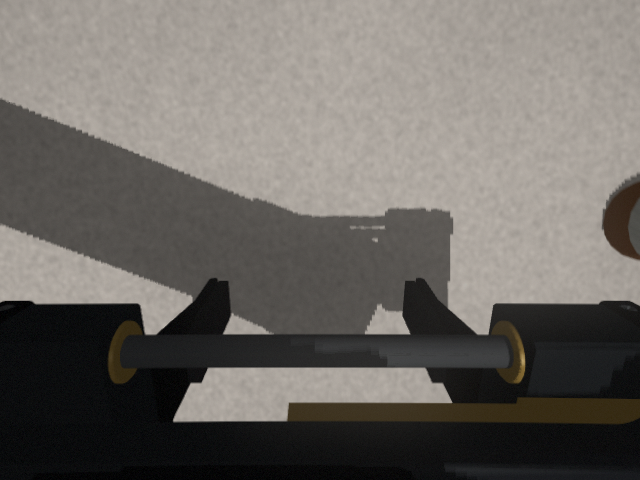

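View pics/side8.png

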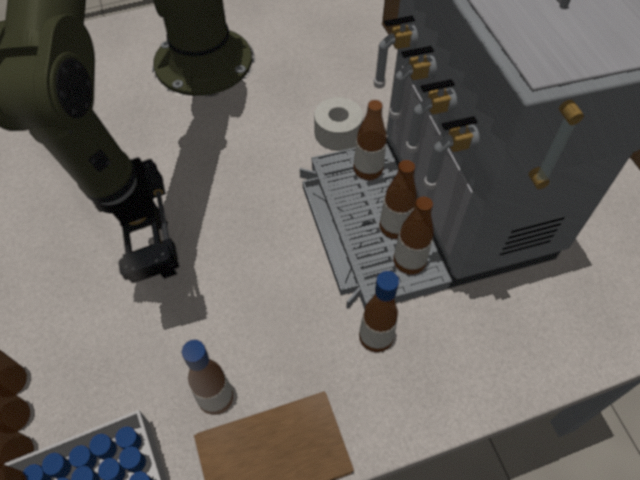

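View pics/scene8.png

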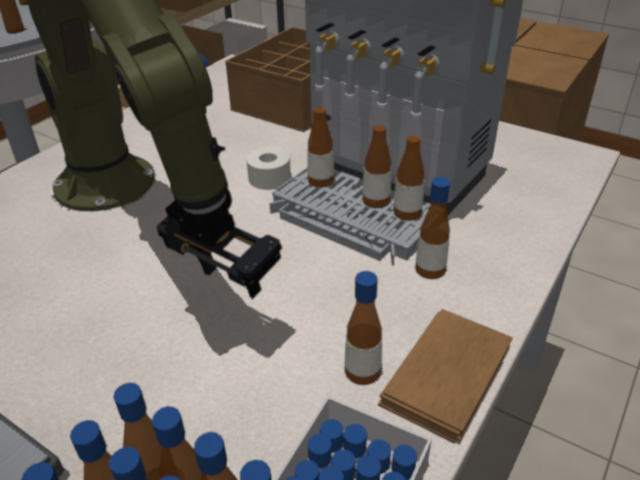

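Both views put the tray's front wall 30 mm out of the rest. It is square to 0.002 rad and centred within 1–2 mm. All bottles and the roll stand where they were, and the arm is clear, so I hand in.

```bash
python3 -c "
from bench import order; print(order.close_job())"
```

```text
the job is handed in; nothing more can be done
None
```

The drip tray is home against the stop, and I handed the job in at about 17.5 s of the 64 s allowed. I pushed it with two open fingertips low on its near wall, turning it gradually through about 13.5° to square. I then ran it straight in under the rest until it stalled on the stop at about 10.6 N. Pushing forces up to then read 6 N or less. I backed the gripper off level and clear before handing in.

Last checks from the scene and side cameras:
- **Depth:** the tray's front wall stands 30 mm out of the rest's front edge in both views, which matches fully home. The two views differ by about 3 mm in absolute position, but they agree once measured against the rest.
- **Square and centred:** the tray is within about 0.003 rad of square and 0 to 1.5 mm off the middle, lying flat on the table.
- **Bystanders:** all the bottles and the label roll look standing and unmoved in the pictures. I compared them by eye only and did not measure their positions again.

No check failed.

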